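# Gauge a core pin in the unmarked die plates

### The job

Take the core pin with the black handle from the wooden block and find, by gentle trial in the hole gauge, the one hole that its shaft passes through; push it fully home there and leave it upright with its collar flat on the plate. Never force the pin where it will not go, and leave the other two pins and everything else where they are.

Things in the scene. Friction and masses are not known exactly. Their poses are not given: they have to be found in the camera images.
- gauge: Hole gauge, fixed to the bench: a green holder 68 x 204 mm, 90 mm high, with four steel die plates (40 mm square, 12 mm thick) in a row along its y axis, 42 mm apart, their tops level with the holder's. Origin at the centre of the underside, z up. Each plate has one hole straight through; under each hole is a brass follower (see follower_1).
- hole_1 (a point): Centre of the mouth of the first hole (the holder's +y end), at the top face, 90 mm above the bench. One of the four holes is 17.2 mm across and lets the 16 mm shaft through; the other three are 14, 13 and 12 mm and too small. The plates carry no marks and sit in a different order each time, so which hole is which must be found by trial.
- hole_2 (a point): The same for the second hole.
- hole_3 (a point): The same for the third hole.
- hole_4 (a point): The same for the fourth hole (the holder's -y end).
- follower_1 (a joint): Brass follower on a slide under hole_1, the others alike: how far it is pushed down, m (starts at 0 to 0.006, range 0.028; at 0 its top is 24 mm below the top face). A shaft that passes through the plate meets it and must push it down against about 5 N of steady friction; it stays where it is left and does not stop the shaft from going fully home.
- rack: Brown wooden block with three sockets, 60 x 170 x 62 mm, fixed to the bench. Origin at the centre of the underside; sockets (18 mm across, 56 mm deep) at y = +50, 0 and -50 mm along its own y axis. The three pins stand in them in any order, collars resting on the block's top.
- core_pin_grip (a point): Centre of the black handle of the core pin that is to be gauged. This point is 30 mm above the collar's underside and 80 mm above the shaft's tip; z runs up along the pin. Round handle 22 mm across, 50 mm long; below it a steel collar 30 mm across, 5 mm thick, then the steel shaft, 16 mm across, 50 mm long, its foot chamfered 1.2 mm. About 0.12 kg.
- core_pin: The same pin with the black handle; origin at the tip of its shaft, z up along the pin.
- red_pin: A like pin with a red handle, to be left in its socket; origin at the tip of its shaft.
- grey_pin: A like pin with a grey handle, to be left in its socket; origin at the tip of its shaft.
- wood_rib: Loose flat wooden rib, 48 x 104 x 8 mm, at the back of the bench, to be left alone; origin under its centre.
- oxide_jar_0: Loose jar with a black cap, 52 mm across, 70 mm tall, at the back of the bench, to be left alone; origin under its centre.
- loop_tool: Loose wooden-handled loop tool, 178 mm long, at the back of the bench, to be left alone; origin under its centre.
Mind the look-alikes: they are no part of the job. What is shaped like the core_pin but purple or yellow is not meant.

How it is judged (in metres and radians):
On the way:
1. the core pin is drawn out of its socket (height (world z) of core_pin_grip above 0.145 m), for 0.1 s.
At the end, for the whole second after the job is handed in: The core pin with the black handle stands released and at rest in one of the gauge's holes, upright within 0.06 rad, centred within 4 mm, its collar within 2.5 mm of the plate's top (angle between core_pin_grip's own z axis and vertical below 0.06 rad and linear speed of core_pin below 0.02 m/s and ((horizontal distance between core_pin_grip and hole_1 below 0.004 m and z of core_pin_grip in the frame of hole_1 between 0.026 and 0.0325 m) or (horizontal distance between core_pin_grip and hole_2 below 0.004 m and z of core_pin_grip in the frame of hole_2 between 0.026 and 0.0325 m) or (horizontal distance between core_pin_grip and hole_3 below 0.004 m and z of core_pin_grip in the frame of hole_3 between 0.026 and 0.0325 m) or (horizontal distance between core_pin_grip and hole_4 below 0.004 m and z of core_pin_grip in the frame of hole_4 between 0.026 and 0.0325 m))); the robot touches nothing.
It fails at once if the pin is pressed on the gauge with more than 40 N (contact force between core_pin and gauge above 40 N or contact force between core_pin and die_p above 40 N or contact force between core_pin and die_q above 40 N or contact force between core_pin and die_r above 40 N or contact force between core_pin and die_s above 40 N).
It fails at once if another pin or a bystander is shifted by more than 20 mm (distance of any of red_pin, grey_pin, wood_rib, oxide_jar_0, loop_tool from where it was at the start of the episode above 0.02 m).
It also fails if it takes over 67 s, if anything falls off the work surface, if the arm or the gripper's body presses on something with over 40 N, if the wrist force passes 120 N, or if a joint passes its speed limit or range.

### The arm

A 6-joint arm with a two-finger parallel gripper is mounted at the origin on a cart in front of the work surface, level with it; the furniture and walls round the work are solid. World frame = base frame: x ahead of the robot, y to its left, z up, the work surface at z = 0. Lengths are in m, angles in degrees, forces in N, time in s.
With the tool pointing down it reaches from about 0.375 to 0.9 m from the base axis. Payload 3.1 kg.
Tool frame: the origin (TCP) lies between the finger pads; the fingertips stand bot.tip_extent ahead of it and the grasp point (between the pads) lies 2 mm behind it (bot.tip_extent is the distance from the TCP to the fingertips, in m); z points along the fingers, y is the direction in which the jaws open and shut (so a half turn about z gives the same grasp; the last joint's range is limited). The gripper opens to 87 mm and grips with 3 to 60 N. Pads are 19 mm wide; open, the fingers measure 117 mm over their backs; the gripper's body (75 mm by 190 mm) begins 51 mm behind the grasp point.
Start: joints at [65.059, 30.224, 82.088, -0, 67.689, -10.227], TCP at [0.159, 0.604, 0.24] pointing down, gripper open.
Joint ranges: [-176.69, 176.69], [-43.24, 126.21], [12.49, 139.97], [-82, 262], [0, 151.66], [-163.58, 163.58]. Speed limits (degrees/s): [159.86, 159.86, 180, 180, 180, 180].

### API

Orientations are given as a 3x3 rotation matrix whose columns are the frame's x, y, z axes.
In Python, from rig import bot, imaging, recognise, masks_of, mark_of gives the robot as it stands.
- The arm moves only by the tool send_rows, never from a script. Its argument "plan" is a list that holds one entry, the list of rows, each a list of 5 numbers: the shift along the world's x, y, z normalised to -1 to 1, where 1 is 0.03 m, then the turn about the world's z normalised to -1 to 1, where 1 is 0.1 rad, then the closure, from -1 (fully open) to 1 (shut). A call has 1 to 20 rows; each row shifts and turns the commanded pose from where the row before left it; what a row does not reach is not made up. A row lasts 1/10 s, in which the tool goes at most 50 mm and 8.59 degrees, less where a joint would pass 70% of its speed; a pose out of reach is approached as far as the arm can. A call with a number of a shift or a turn outside -1 to 1 is refused whole. A call with a gripper value outside its range is refused whole. The fingers move at their own pace and stop on an object; the grip force is fixed at half the most. Time passes only in rows, so rows that do not move let the fingers close. It gives the time, the measured TCP pose, the force and the opening at its end, in the units of the state.
- bot.read_state(): the state, without advancing time (a new reading comes with each control period).
- imaging.capture(name): name is "scene" or "top" or "wrist"; returns a dict with "img" (480x640x3 uint8, blue, green, red), "mtx" (3x3 intrinsics, pixels), "distortion" ([k1, k2, p1, p2, k3] as OpenCV has them; the pictures are not rectified), "pose" (4x4, takes a point from camera to world coordinates); the wrist camera has in their place "T_tool_cam" (4x4, takes a point from camera to tool coordinates, whose origin is the TCP and whose axes are the flange's). Camera axes: x right, y down, z forward; pixel columns grow to the right and rows downward; lengths in m; the calibration is good to about 2 mm. A picture is of the moment at which its call begins: read the wrist's pose just before it. There is no depth.
- bot.hand_in(): hands the job in, once; it reports no verdict.
Trained networks look in the newest picture that a camera, given by its name, has taken for a name from the list of things; names that differ only in an ending like _2 or _b are one class to them, and where a whole thing is asked for, a point or a joint stands for the part that bears it (a point fixed in the world has none). Each returns a list of dicts, best first, with "conf" (0 to 1); they miss things now and then, are a little off and sometimes report something else, mostly with a low value. They report only what shows in the picture. A call takes as long as a camera call. They do not tell look-alikes from the thing itself.
- recognise(camera, target): "at" ([x, y, z] in m, in world coordinates, good to about 4 mm: the middle of the surface that is visible of it).
- masks_of(camera, target): "region" (480x640 bool, what is visible of it).
- mark_of(camera, target): "at" ([x, y, z] in m, in world coordinates, good to about 4 mm: a listed point, or the origin of a listed thing).
The state is a dict: "time_s": time; "joint_positions": joint angles; "qvel": joint speeds; "tau": joint torques, N m; "position": TCP position; "tcp_rot": TCP orientation; "force": force on the tool from outside, world axes, zero at the start; "moment": the same for the moment, N m; "opening": opening from 0.0 (shut) to 1.0 (fully open).
Only numpy, scipy, OpenCV 4.12 (cv2) and the standard library are available. Lean on these libraries where they do the work, as an engineer would, in place of code of your own. Each camera call takes 0.05 s, during which the arm holds its last target.

## Working session

There is one attempt and no reset: what is moved stays moved. The work goes in short steps, Python scripts to look and compute and a tool call to move; the robot and the scene stay as the last step left them, time stands still between calls to the robot, and variables do not carry over. Pictures are saved under pics/ and viewed, and the job is handed in when it is done.

Besides the shell and the picture viewer there is one more tool, called by a JSON object that holds its "api" and its "payload". send_rows: Moves the arm, as the interface text tells. Its arguments: {"type":"object","properties":{"plan":{"type":"array"}},"required":["plan"]}

```bash
mkdir -p pics; ls; python3 - <<'E'
from rig import bot, imaging, recognise, masks_of, mark_of
import cv2
print(bot.tip_extent, bot.read_state())
for c in ("scene","top"):
    d=imaging.capture(c); cv2.imwrite(f"pics/{c}0.png",d["img"])
    print(c,d["pose"].round(3).tolist())
    for t in ("gauge","hole_1","hole_4","rack","core_pin_grip","core_pin","red_pin","grey_pin"):
        try: print(c,t,[(round(r["conf"],2),[round(float(v),4) for v in r["at"]]) for r in mark_of(c,t)])
        except Exception as e: print(t,e)
print(bot.read_state()["time_s"])
E
```

```text
pics
0.017 {'time_s': 0.0, 'joint_positions': array([ 6.50606193e+01,  3.02791825e+01,  8.21552436e+01, -1.39712035e-03,
        6.76904564e+01, -1.02275984e+01]), 'qvel': array([ 0.1198453 ,  0.0141834 ,  0.01627442,  0.04856833, -0.09703518,
        0.03339837]), 'tau': array([ 7.93291038e-04, -4.40044284e+01, -1.76590240e+01,  6.32014289e-02,
        5.82166028e-02, -1.61484295e-04]), 'position': array([0.15840687, 0.60387548, 0.23857563]), 'tcp_rot': array([[-9.67217743e-01,  2.53946906e-01, -8.98597109e-04],
       [ 2.53948234e-01,  9.67215773e-01, -1.98588362e-03],
       [ 3.64828297e-04, -2.14897902e-03, -9.99997624e-01]]), 'force': array([ 0.4182025 , -0.31484843,  0.77929281]), 'moment': array([-0.02228752, -0.01166466, -0.00708751]), 'opening': 0.9982178613067793}
scene [[-0.518, -0.421, 0.745, -0.045], [-0.856, 0.256, -0.45, 0.333], [-0.002, -0.87, -0.492, 0.517], [0.0, 0.0, 0.0, 1.0]]
scene gauge [(0.72, [0.5337, -0.1348, -0.0028])]
scene hole_1 [(0.91, [0.5429, -0.1574, 0.0907]), (0.77, [0.5192, -0.0728, 0.0897]), (0.7, [0.5266, -0.1165, 0.0864])]
scene hole_4 [(0.91, 
[... 676 characters left out ...]
1989, 0.0915]), (0.16, [0.5186, -0.0742, 0.0947])]
top hole_1 [(0.96, [0.5187, -0.0729, 0.0942]), (0.82, [0.5436, -0.1567, 0.0914]), (0.81, [0.5316, -0.1153, 0.0881]), (0.81, [0.5512, -0.2001, 0.0894])]
top hole_4 [(0.96, [0.5187, -0.0729, 0.0942]), (0.82, [0.5436, -0.1567, 0.0914]), (0.81, [0.5316, -0.1153, 0.0881]), (0.81, [0.5512, -0.2001, 0.0894])]
top rack [(0.62, [0.5396, 0.1332, 0.0013])]
top core_pin_grip [(0.69, [0.5418, 0.1855, 0.0943]), (0.61, [0.4508, 0.151, 0.0781]), (0.59, [0.6227, 0.1952, 0.0767])]
top core_pin [(0.62, [0.6203, 0.1975, -0.0009]), (0.51, [0.449, 0.1522, -0.0002]), (0.47, [0.5426, 0.183, 0.0129])]
top red_pin [(0.49, [0.542, 0.0803, 0.0152])]
top grey_pin []
0.9
```

View pics/scene0.png

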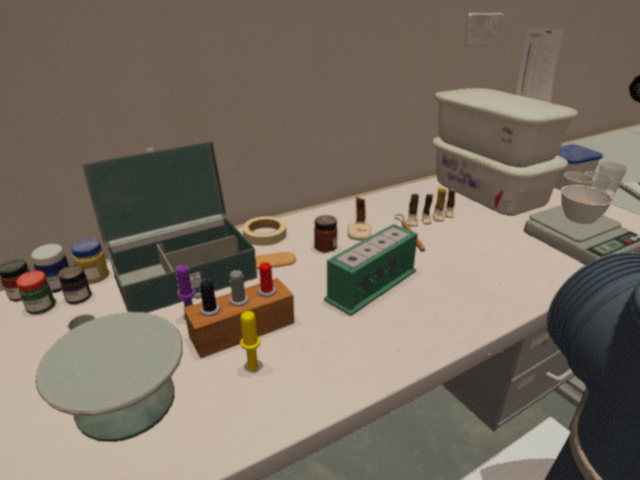

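View pics/top0.png

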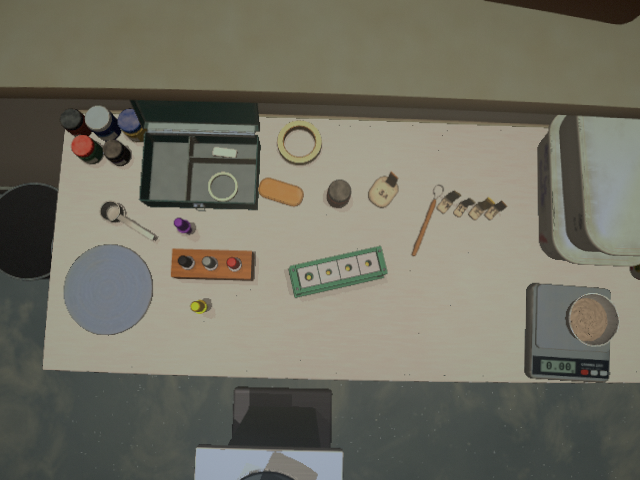

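Candidates, scene camera pixels (top camera in brackets):
- Black handle in the rack: (208,296) [(186,262)]
- Grey in the rack: (238,287) [(209,263)]
- Red in the rack: (266,278) [(233,264)]
- Purple look-alike behind the rack: (184,282) [(182,226)]
- Yellow look-alike in front: (249,340) [(199,306)]

I choose the black one, in the +y socket of the rack. A close crop will check that.

```bash
python3 - <<'E'
import cv2
a=cv2.imread("pics/scene0.png")[250:390,150:320]; b=cv2.imread("pics/top0.png")[200:330,150:400]
a=cv2.resize(a,None,fx=2.5,fy=2.5,interpolation=2); b=cv2.resize(b,None,fx=1.5,fy=1.5)
import numpy as np
h=max(a.shape[0],b.shape[0]); f=lambda i:cv2.copyMakeBorder(i,0,h-i.shape[0],0,0,0)
o=np.hstack([f(a),f(b)]);o=o[:, :800]; cv2.imwrite("pics/crop0.png",o)
E
```

```text
(no output)
```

View pics/crop0.png

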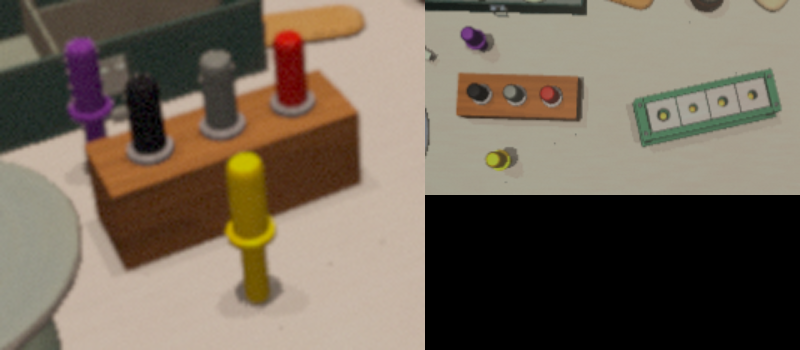

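{"api": "send_rows", "payload": {"plan": [[[0.914, -1, 0, -0.939, -1], [0.914, -1, 0, -0.939, -1], [0.914, -1, 0, -0.939, -1], [0.914, -1, 0, -0.939, -1], [0.914, -1, 0, -0.939, -1], [0.914, -1, 0, -0.939, -1], [0.914, -1, 0, -0.939, -1], [0.914, -1, 0, -0.939, -1], [0.914, -1, 0, -0.939, -1], [0.914, -1, 0, -0.939, -1], [0.914, -1, 0, -0.939, -1], [0.914, -1, 0, -0.939, -1], [0.914, -1, 0, -0.939, -1], [0.914, -1, 0, -0.939, -1], [0, 0, 0, 0, -1], [0, 0, 0, 0, -1], [0, 0, 0, 0, -1]]]}}

```text
time_s: 2.6
position: [0.5416, 0.185, 0.2394]
tcp_rot: [[-0.0, 1.0, -0.001], [1.0, 0.0, 0.0], [0.0, -0.001, -1.0]]
force: [-0.5, -0.3, 0.2]
opening: 0.999
```

The crop confirms the choice: the black handle stands in the rack's +y socket, with the collar on the wood. Yellow stands in front and purple behind. In the top view the gauge's leftmost hole looks a little larger than the others. Next is a wrist view.

```bash
cat > h.py <<'E'
from rig import bot, imaging, recognise, masks_of, mark_of
import cv2, numpy as np
def wrist(name):
    s=bot.read_state(); d=imaging.capture("wrist"); cv2.imwrite(f"pics/{name}.png",d["img"])
    T=np.eye(4); T[:3,:3]=s["tcp_rot"]; T[:3,3]=s["position"]
    np.savez(f"pics/{name}.npz",P=T@d["T_tool_cam"],K=d["mtx"],D=np.array(d["distortion"]),img=d["img"])
    return s,T@d["T_tool_cam"],d
def ray(u,v,K,D,P,z):
    n=cv2.undistortPoints(np.array([[[u,v]]],float),K,np.array(D,float))[0,0]
    w=P[:3,:3]@np.array([n[0],n[1],1]); return P[:3,3]+w*(z-P[2,3])/w[2]
def proj(X,K,D,P):
    Q=np.linalg.inv(P); rv=cv2.Rodrigues(Q[:3,:3])[0]
    return cv2.projectPoints(np.array(X,float).reshape(-1,3),rv,Q[:3,3],K,np.array(D,float))[0][:,0]
E
python3 - <<'E'
from h import *
s,P,d=wrist("w1")
print(d["T_tool_cam"].round(3).tolist()); print(d["mtx"].tolist(),d["distortion"])
for t in ("core_pin_grip","rack"):
    print(t,[(round(r["conf"],2),[round(float(v),4) for v in r["at"]]) for r in mark_of("wrist",t)])
print(proj([[.542,.184,.117],[.542,.184,.062],[.542,.134,.117]],d["mtx"],d["distortion"],P))
E
```

```text
[[0.0, -0.957, -0.289, 0.079], [1.0, 0.0, 0.0, -0.001], [0.0, -0.289, 0.957, -0.145], [0.0, 0.0, 0.0, 1.0]]
[[394.7806273269253, 0.0, 320.77937912203254], [0.0, 394.7806273269253, 243.54551159593305], [0.0, 0.0, 1.0]] [-0.08306329  0.          0.          0.          0.        ]
core_pin_grip [(0.79, [0.542, 0.184, 0.0963]), (0.76, [0.6222, 0.2025, 0.0776]), (0.58, [0.4557, 0.1576, 0.0854])]
rack [(0.69, [0.5456, 0.1306, 0.0015])]
[[322.59722264 242.3632853 ]
 [322.39785692 223.65777393]
 [322.46919685 306.67351475]]
```

View pics/w1.png

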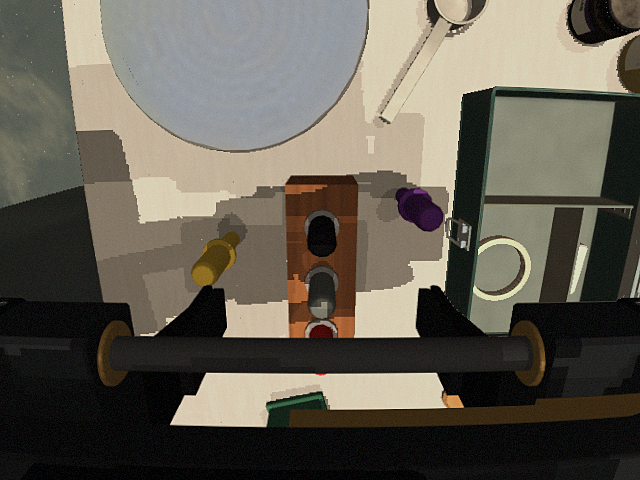

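```bash
python3 - <<'E'
from h import *
z=np.load("pics/w1.npz"); K,D,P=z["K"],z["D"],z["P"]; im=z["img"].copy()
c=cv2.resize(im[165:325,240:400],None,fx=4,fy=4,interpolation=cv2.INTER_CUBIC)
c=np.clip(c.astype(float)*1.6,0,255).astype(np.uint8)
def circ(x,y,h,r,col):
    a=np.linspace(0,2*np.pi,60); X=np.c_[x+r*np.cos(a),y+r*np.sin(a),0*a+h]
    p=(proj(X,K,D,P)-[240,165])*4
    cv2.polylines(c,[np.int32(p)],True,col,1)
for y in (.184,.134,.084):
    circ(.542,y,.067,.015,(0,255,0)); circ(.542,y,.117,.011,(0,255,255))
cv2.imwrite("pics/w1c.png",c[:600])
E
```

```text
(no output)
```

View pics/w1c.png

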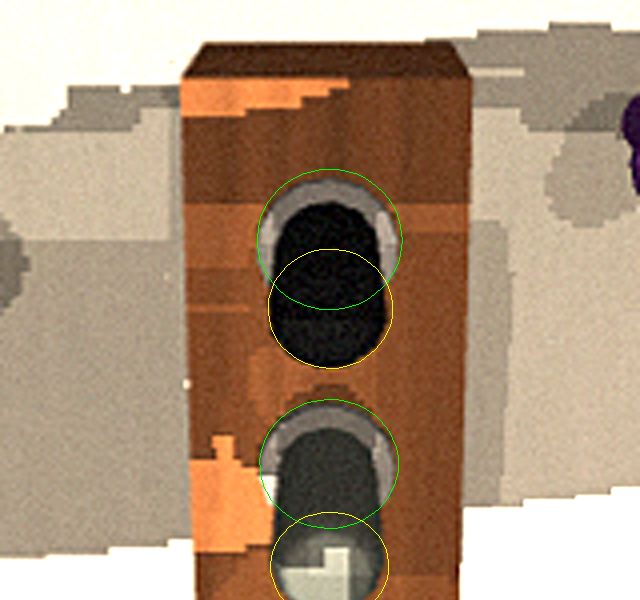

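The wrist crop shows the black pin centred within about 1 mm of (0.542, 0.184). The jaws lie along x and are clear of the grey pin, so I'll descend with the jaws partly closed.

{"api": "send_rows", "payload": {"plan": [[[0, -0.04, -0.8, 0, -0.1], [0, 0, -0.8, 0, -0.1], [0, 0, -0.8, 0, -0.1], [0, 0, -0.8, 0, -0.1], [0, 0, -0.8, 0, -0.1], [0, 0, -0.42, 0, -0.1], [0, 0, -0.42, 0, -0.1], [0, 0, 0, 0, -0.1], [0, 0, 0, 0, -0.1], [0, 0, 0, 0, -0.1]]]}}

```text
time_s: 3.75
position: [0.5434, 0.1835, 0.0954]
tcp_rot: [[0.0, 1.0, 0.002], [1.0, -0.0, 0.0], [0.0, 0.002, -1.0]]
force: [-0.2, 0.3, -0.8]
opening: 0.549
```

{"api": "send_rows", "payload": {"plan": [[[0, 0, 0, 0, 1], [0, 0, 0, 0, 1], [0, 0, 0, 0, 1], [0, 0, 0, 0, 1], [0, 0, 0, 0, 1], [0, 0, 0, 0, 1]]]}}

```text
time_s: 4.35
position: [0.5426, 0.1833, 0.0945]
tcp_rot: [[0.001, 1.0, 0.0], [1.0, -0.001, -0.0], [-0.0, 0.0, -1.0]]
force: [-0.5, -0.1, 0.8]
opening: 0.242
```

{"api": "send_rows", "payload": {"plan": [[[0, 0, 0.4, 0, 1], [0, 0, 0.7, 0, 1], [0, 0, 0.9, 0, 1], [0, 0, 0.9, 0, 1], [0, 0, 0.9, 0, 1], [0, 0, 0.9, 0, 1], [0, 0, 0, 0, 1], [0, 0, 0, 0, 1]]]}}

```text
time_s: 5.15
position: [0.5424, 0.1833, 0.2358]
tcp_rot: [[0.001, 1.0, 0.001], [1.0, -0.001, 0.0], [0.0, 0.001, -1.0]]
force: [-0.2, -0.0, -2.5]
opening: 0.246
```

```bash
python3 - <<'E'
from h import *
for i in range(3): print(bot.read_state()["position"].round(4),bot.read_state()["force"].round(2),bot.read_state()["time_s"])
s,P,d=wrist("w2")
t=imaging.capture("top"); np.savez("pics/t2.npz",P=t["pose"],K=t["mtx"],D=np.array(t["distortion"]),img=t["img"])
c=imaging.capture("scene"); np.savez("pics/s2.npz",P=c["pose"],K=c["mtx"],D=np.array(c["distortion"]),img=c["img"])
a=cv2.resize(t["img"][235:310,280:400],None,fx=6,fy=6,interpolation=2)
cv2.imwrite("pics/t2c.png",a[:450,:720])
a=cv2.resize(c["img"][220:315,320:425],None,fx=6,fy=6,interpolation=2)
cv2.imwrite("pics/s2c.png",a)
E
```

```text
[0.5424 0.1833 0.2358] [-0.24 -0.02 -2.54] 5.15
[0.5424 0.1833 0.2358] [-0.24 -0.02 -2.54] 5.15
[0.5424 0.1833 0.2358] [-0.24 -0.02 -2.54] 5.15
```

View pics/w2.png

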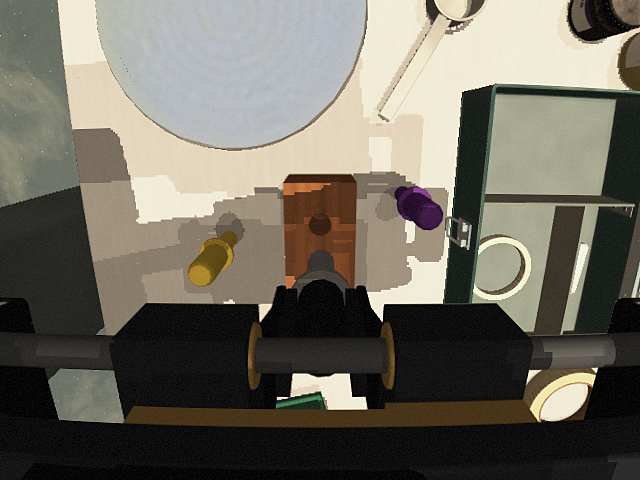

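View pics/t2c.png

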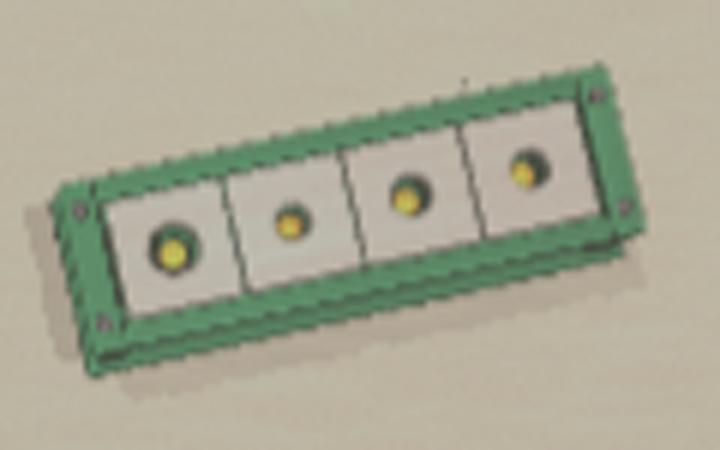

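View pics/s2c.png

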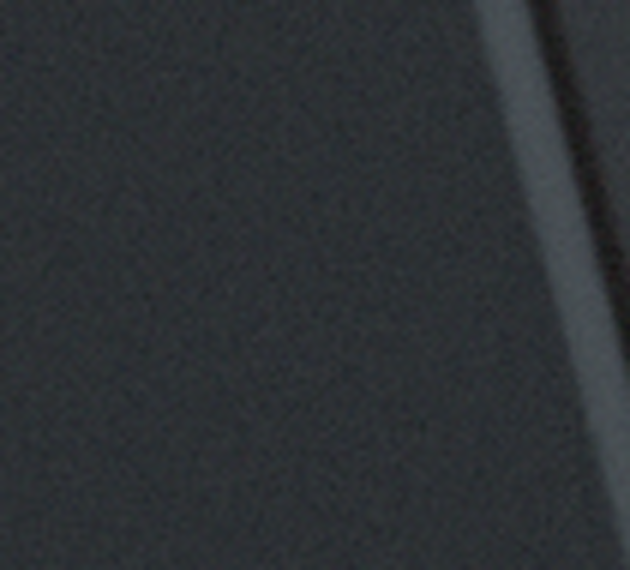

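The wrist view shows the pin held between the jaws, with its shaft at (320,262) and its socket empty at (320,223). In the top crop hole_1 (+y end), at crop (174,248), is clearly the widest, about 52 px against roughly 40 px for the others. I'll try that one first.

```bash
python3 - <<'E'
from h import *
z=np.load("pics/t2.npz"); K,D,P=z["K"],z["D"],z["P"]
px=np.array([[174,248],[293,220],[411,193],[530,168]])
pts=[]
for u,v in px:
    pts.append(ray((u+.5)/6-.5+280,(v+.5)/6-.5+235,K,D,P,.09))
pts=np.array(pts); print("top",pts.round(4).tolist(), np.linalg.norm(np.diff(pts,axis=0),axis=1))
# plate outer corners
co=np.array([[103,203],[574,97],[606,212],[128,317]])
q=np.array([ray((u+.5)/6-.5+280,(v+.5)/6-.5+235,K,D,P,.09) for u,v in co]); print("center",q.mean(0), pts.mean(0))
# same camera, check: rack pins tops in first image
im=cv2.imread("pics/top0.png"); a=cv2.resize(im[235:290,165:265],None,fx=6,fy=6,interpolation=2)
im=cv2.imread("pics/scene0.png"); b=cv2.resize(im[220:315,320:425],None,fx=6,fy=6,interpolation=2)
cv2.imwrite("pics/t0r.png",a); cv2.imwrite("pics/s0g.png",b)
E
```

```text
top [[0.5191, -0.0761, 0.09], [0.5299, -0.1167, 0.09], [0.5404, -0.1573, 0.09], [0.5502, -0.1983, 0.09]] [0.04208727 0.04185188 0.04223785]
center [ 0.53499183 -0.1376025   0.09      ] [ 0.53490005 -0.13709483  0.09      ]
```

View pics/t0r.png

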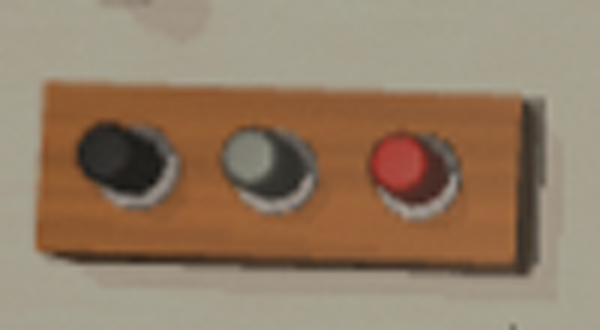

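View pics/s0g.png

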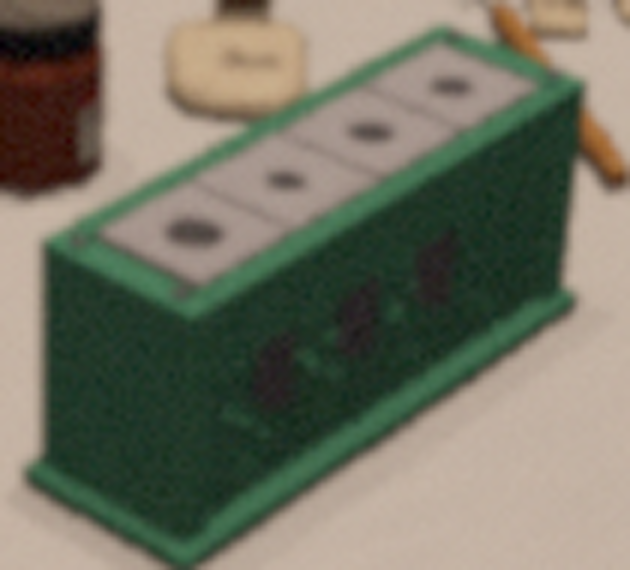

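```bash
python3 - <<'E'
from h import *
z=np.load("pics/w2.npz"); im=z["img"]
c=cv2.resize(im[180:300,260:380],None,fx=5,fy=5,interpolation=2)
c=np.clip(c.astype(float)*2.2,0,255).astype(np.uint8); cv2.imwrite("pics/w2c.png",c)
K,D,P=z["K"],z["D"],z["P"]
print(proj([[.5424,.1833,.062]],K,D,P))
z=np.load("pics/t2.npz"); Kt,Dt,Pt=z["K"],z["D"],z["P"]
r=np.array([ray((u+.5)/6-.5+165,(v+.5)/6-.5+235,Kt,Dt,Pt,.062) for u,v in [(45,82),(523,97),(518,262),(38,250)]]); print("rack",r.round(4).tolist(),r.mean(0))
E
```

```text
[[321.39766504 223.44426442]]
rack [[0.5712, 0.2158, 0.062], [0.571, 0.0459, 0.062], [0.5126, 0.0451, 0.062], [0.5116, 0.2145, 0.062]] [0.54160709 0.13030658 0.062     ]
```

View pics/w2c.png

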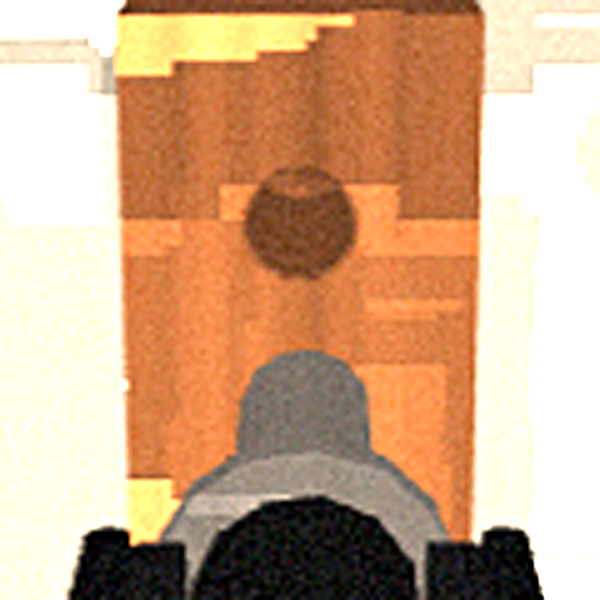

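{"api": "send_rows", "payload": {"plan": [[[-0.1, -1, 0.47, 0, 1], [-0.1, -1, 0.47, 0, 1], [-0.1, -1, 0, 0, 1], [-0.1, -1, 0, 0, 1], [-0.1, -1, 0, 0, 1], [-0.1, -1, 0, 0, 1], [-0.1, -1, 0, 0, 1], [-0.1, -1, 0, 0, 1], [0, -0.62, 0, 0, 1], [0, 0, 0, 0, 1], [0, 0, 0, 0, 1], [0, 0, 0, 0, 1]]]}}

```text
time_s: 6.5
position: [0.5181, -0.0743, 0.2628]
tcp_rot: [[-0.0, 1.0, -0.002], [1.0, 0.0, 0.001], [0.001, -0.002, -1.0]]
force: [0.3, 0.4, -0.6]
opening: 0.248
```

```bash
python3 - <<'E'
from h import *
s,P,d=wrist("w3"); print(s["position"].round(4),s["force"].round(2))
im=d["img"]
c=cv2.resize(im[170:320,240:400],None,fx=4,fy=4,interpolation=2)
c=np.clip(c.astype(float)*1.5,0,255).astype(np.uint8); cv2.imwrite("pics/w3c.png",c)
E
```

```text
[ 0.5181 -0.0743  0.2628] [ 0.31  0.37 -0.55]
```

View pics/w3c.png

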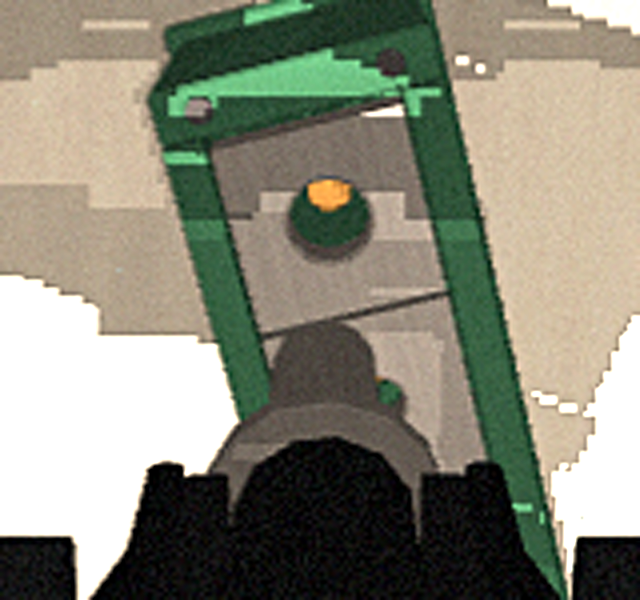

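```bash
python3 - <<'E'
from h import *
for n,tcp,pl,obs in (("w2",(.5424,.1833,.2358),.062,(320.1,224.3)),("w3",(.5181,-.0743,.2628),.09,(322.4,224.4))):
    z=np.load(f"pics/{n}.npz"); K,D,P=z["K"],z["D"],z["P"]
    print(n,"axis at plate pix",proj([[tcp[0],tcp[1],pl]],K,D,P)[0].round(1),"obs hole",(ray(*obs,K,D,P,pl)-np.array([tcp[0],tcp[1],pl])).round(4))
    a=np.linspace(0,2*np.pi,73)
    q=proj(np.c_[tcp[0]+.0068*np.cos(a),tcp[1]+.0068*np.sin(a),0*a+tcp[2]-.0825],K,D,P)
    q2=proj(np.c_[tcp[0]+.008*np.cos(a),tcp[1]+.008*np.sin(a),0*a+tcp[2]-.0813],K,D,P)
    print(" tip top row pred",q[:,1].min().round(1),q2[:,1].min().round(1),"cols",q2[:,0].min().round(1),q2[:,0].max().round(1))
E
```

```text
w2 axis at plate pix [321.4 223.4] obs hole [-0.0011 -0.0007  0.    ]
 tip top row pred 248.8 247.5 cols 308.6 335.0
w3 axis at plate pix [322. 224.] obs hole [ 0.0003 -0.0003 -0.    ]
 tip top row pred 249.0 247.7 cols 309.0 335.4
```

{"api": "send_rows", "payload": {"plan": [[[0.037, 0.02, -0.6, 0, 1], [0, 0, -0.7, 0, 1], [0, 0, -0.7, 0, 1], [0, 0, -0.5, 0, 1], [0, 0, -0.2, 0, 1], [0, 0, 0, 0, 1], [0, 0, 0, 0, 1], [0, 0, 0, 0, 1]]]}}

```text
time_s: 7.35
position: [0.5204, -0.0747, 0.1835]
tcp_rot: [[0.0, 1.0, 0.002], [1.0, -0.0, -0.001], [-0.001, 0.002, -1.0]]
force: [0.0, -0.2, -1.5]
opening: 0.243
```

```bash
python3 - <<'E'
from h import *
s,P,d=wrist("w4"); print(s["position"].round(4),s["force"].round(2),s["time_s"])
im=d["img"]
c=cv2.resize(im[170:320,240:400],None,fx=4,fy=4,interpolation=2)
c=np.clip(c.astype(float)*1.8,0,255).astype(np.uint8); cv2.imwrite("pics/w4c.png",c)
E
```

```text
[ 0.5204 -0.0747  0.1835] [ 0.02 -0.21 -1.53] 7.35
```

View pics/w4c.png

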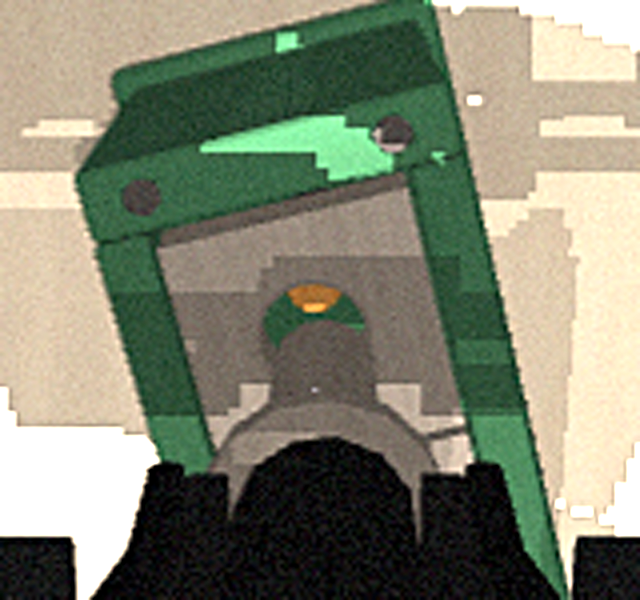

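```bash
cat >> h.py <<'E'
def fit(name,tcp,hole_lrt,tip_lrt,zoff=.0825):
    "hole_lrt: full-image left col,right col,top row ; same for the tip. Returns hole-tcp, pin-tcp"
    from scipy.optimize import least_squares
    z=np.load(f"pics/{name}.npz"); K,D,P=z["K"],z["D"],z["P"]; a=np.linspace(0,2*np.pi,181)
    def f(x,r,h,o):
        q=proj(np.c_[tcp[0]+x[0]/1e3+r*np.cos(a),tcp[1]+x[1]/1e3+r*np.sin(a),0*a+h],K,D,P)
        return [(q[:,0].min()+q[:,0].max())/2-(o[0]+o[1])/2, q[:,1].min()-o[2]]
    H=least_squares(f,[0,0],args=(.0086,.09,hole_lrt)).x; T=least_squares(f,[0,0],args=(.008,tcp[2]-zoff+.0012,tip_lrt)).x
    return H.round(2),T.round(2),(H-T).round(2)
E
python3 - <<'E'
from h import *
g=lambda l,r,t,s=4,ox=240,oy=170:(l/s+ox,r/s+ox,t/s+oy)
print(fit("w3",(.5181,-.0743,.2628),g(288,371,177),g(273,376,320)))
print(fit("w4",(.5204,-.0747,.1835),g(264,367,284),g(272,376,321)))
E
```

```text
(array([ 0.32, -0.33]), array([-0.64, -1.46]), array([0.95, 1.13]))
(array([-1.74, -0.22]), array([-0.41, -1.82]), array([-1.32,  1.6 ]))
```

The hole sits about (-1.3, +1.4) mm from the pin tip, so I'll correct and approach to about 4 mm above the plate.

{"api": "send_rows", "payload": {"plan": [[[-0.04, 0.045, -0.1, 0, 1], [0, 0, -0.1, 0, 1], [0, 0, 0, 0, 1], [0, 0, 0, 0, 1], [0, 0, 0, 0, 1]]]}}

```text
time_s: 7.9
position: [0.5185, -0.0734, 0.1765]
tcp_rot: [[0.001, 1.0, 0.0], [1.0, -0.001, -0.0], [-0.0, 0.0, -1.0]]
force: [0.1, -0.9, -1.2]
opening: 0.243
```

```bash
python3 - <<'E'
from h import *
s,P,d=wrist("w5"); print(s["position"].round(4),s["force"].round(2),s["time_s"])
im=d["img"]
c=cv2.resize(im[220:320,260:380],None,fx=6,fy=6,interpolation=2)
c=np.clip(c.astype(float)*1.8,0,255).astype(np.uint8); cv2.imwrite("pics/w5c.png",c)
E
```

```text
[ 0.5185 -0.0734  0.1765] [ 0.12 -0.89 -1.16] 7.9
```

View pics/w5c.png

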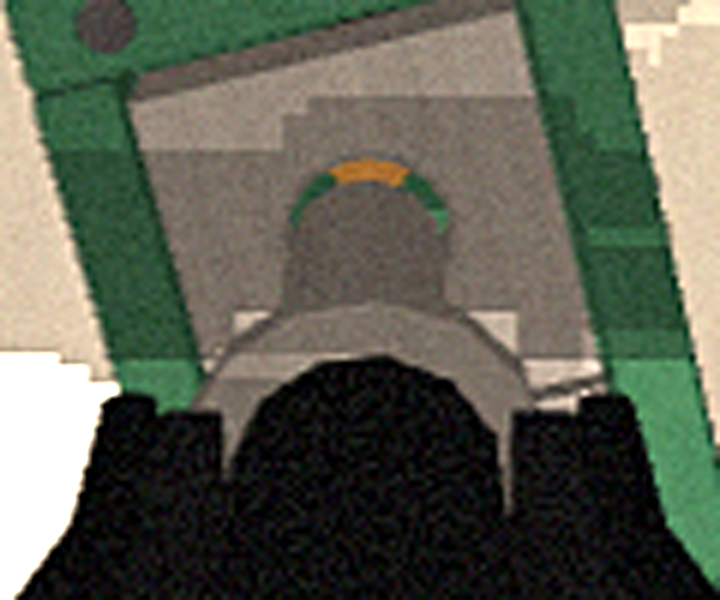

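```bash
python3 - <<'E'
from h import *
g=lambda l,r,t,s=6,ox=260,oy=220:(l/s+ox,r/s+ox,t/s+oy)
print(fit("w5",(.5185,-.0734,.1765),g(288,450,157),g(286,443,183)))
E
```

```text
(array([-0.22, -1.44]), array([-0.69, -1.96]), array([0.47, 0.52]))
```

The pin tip is about 4 mm above hole_1 and within 0.5 mm of centre. I'll go down gently in small steps, watching the force.

{"api": "send_rows", "payload": {"plan": [[[0.013, 0.013, -0.05, 0, 1], [0, 0, -0.05, 0, 1], [0, 0, -0.03, 0, 1], [0, 0, 0, 0, 1], [0, 0, 0, 0, 1]]]}}

```text
time_s: 8.45
position: [0.5188, -0.073, 0.1726]
tcp_rot: [[0.001, 1.0, -0.0], [1.0, -0.001, 0.0], [0.0, -0.0, -1.0]]
force: [-0.2, -0.9, -0.1]
opening: 0.247
```

{"api": "send_rows", "payload": {"plan": [[[0, 0, -0.04, 0, 1], [0, 0, 0, 0, 1]]]}}

```text
time_s: 8.65
position: [0.5188, -0.0729, 0.1713]
tcp_rot: [[0.001, 1.0, -0.0], [1.0, -0.001, 0.0], [0.0, -0.0, -1.0]]
force: [-0.1, -0.2, -0.9]
opening: 0.247
```

{"api": "send_rows", "payload": {"plan": [[[0, 0, -0.04, 0, 1], [0, 0, 0, 0, 1]]]}}

```text
time_s: 8.85
position: [0.5189, -0.0731, 0.1702]
tcp_rot: [[0.0, 1.0, 0.0], [1.0, -0.0, -0.0], [-0.0, 0.0, -1.0]]
force: [-0.3, -0.2, -1.9]
opening: 0.242
```

{"api": "send_rows", "payload": {"plan": [[[0, 0, -0.04, 0, 1], [0, 0, -0.04, 0, 1], [0, 0, 0, 0, 1]]]}}

```text
time_s: 9.15
position: [0.5189, -0.0731, 0.1677]
tcp_rot: [[0.001, 1.0, -0.0], [1.0, -0.001, -0.0], [-0.0, -0.0, -1.0]]
force: [-0.0, -1.2, -1.0]
opening: 0.243
```

{"api": "send_rows", "payload": {"plan": [[[0, 0, -0.04, 0, 1], [0, 0, -0.04, 0, 1], [0, 0, 0, 0, 1]]]}}

```text
time_s: 9.45
position: [0.5189, -0.0731, 0.1653]
tcp_rot: [[0.001, 1.0, -0.0], [1.0, -0.001, -0.0], [-0.0, -0.0, -1.0]]
force: [0.4, -1.1, -1.0]
opening: 0.246
```

{"api": "send_rows", "payload": {"plan": [[[0, 0, -0.05, 0, 1], [0, 0, -0.05, 0, 1], [0, 0, 0, 0, 1]]]}}

```text
time_s: 9.75
position: [0.5189, -0.073, 0.1623]
tcp_rot: [[0.001, 1.0, -0.0], [1.0, -0.001, -0.0], [-0.0, -0.0, -1.0]]
force: [-0.0, -0.6, -1.6]
opening: 0.245
```

The tip is about 10 mm inside with almost no force, so this hole takes the shaft. I'll continue slowly.

{"api": "send_rows", "payload": {"plan": [[[0, 0, -0.06, 0, 1], [0, 0, -0.06, 0, 1], [0, 0, -0.06, 0, 1], [0, 0, 0, 0, 1]]]}}

```text
time_s: 10.15
position: [0.5188, -0.073, 0.1567]
tcp_rot: [[0.001, 1.0, -0.0], [1.0, -0.001, -0.0], [-0.0, -0.0, -1.0]]
force: [0.2, -1.5, -2.6]
opening: 0.241
```

{"api": "send_rows", "payload": {"plan": [[[0, 0, -0.06, 0, 1], [0, 0, -0.06, 0, 1], [0, 0, -0.06, 0, 1], [0, 0, 0, 0, 1]]]}}

```text
time_s: 10.55
position: [0.5189, -0.073, 0.1514]
tcp_rot: [[0.001, 1.0, -0.0], [1.0, -0.001, 0.0], [0.0, -0.0, -1.0]]
force: [0.8, -1.9, -0.9]
opening: 0.244
```

{"api": "send_rows", "payload": {"plan": [[[0, 0, -0.06, 0, 1], [0, 0, -0.06, 0, 1], [0, 0, -0.06, 0, 1], [0, 0, 0, 0, 1]]]}}

```text
time_s: 10.95
position: [0.5189, -0.073, 0.146]
tcp_rot: [[0.001, 1.0, -0.0], [1.0, -0.001, 0.0], [0.0, -0.0, -1.0]]
force: [1.0, -1.6, -2.9]
opening: 0.242
```

{"api": "send_rows", "payload": {"plan": [[[0, 0, -0.06, 0, 1], [0, 0, -0.06, 0, 1], [0, 0, -0.06, 0, 1], [0, 0, 0, 0, 1]]]}}

```text
time_s: 11.35
position: [0.519, -0.0731, 0.141]
tcp_rot: [[0.001, 1.0, 0.0], [1.0, -0.001, -0.0], [-0.0, 0.0, -1.0]]
force: [-0.8, -2.0, 3.3]
opening: 0.246
```

The force has risen by about 5 N, which matches the follower. I'll carry on until the collar seats.

{"api": "send_rows", "payload": {"plan": [[[0, 0, -0.06, 0, 1], [0, 0, -0.06, 0, 1], [0, 0, -0.06, 0, 1], [0, 0, 0, 0, 1]]]}}

```text
time_s: 11.75
position: [0.519, -0.0731, 0.1353]
tcp_rot: [[0.001, 1.0, 0.0], [1.0, -0.001, -0.0], [-0.0, 0.0, -1.0]]
force: [-0.3, -2.3, 2.8]
opening: 0.244
```

{"api": "send_rows", "payload": {"plan": [[[0, 0, -0.06, 0, 1], [0, 0, -0.06, 0, 1], [0, 0, -0.06, 0, 1], [0, 0, 0, 0, 1]]]}}

```text
time_s: 12.15
position: [0.519, -0.0731, 0.1298]
tcp_rot: [[0.001, 1.0, 0.0], [1.0, -0.001, -0.0], [-0.0, 0.0, -1.0]]
force: [-0.7, -2.6, 2.7]
opening: 0.24
```

{"api": "send_rows", "payload": {"plan": [[[0, 0, -0.06, 0, 1], [0, 0, -0.06, 0, 1], [0, 0, 0, 0, 1]]]}}

```text
time_s: 12.45
position: [0.519, -0.0731, 0.1263]
tcp_rot: [[0.001, 1.0, 0.0], [1.0, -0.001, -0.0], [-0.0, 0.0, -1.0]]
force: [-0.7, -3.8, 2.8]
opening: 0.244
```

{"api": "send_rows", "payload": {"plan": [[[0, 0, -0.03, 0, 1], [0, 0, -0.03, 0, 1], [0, 0, 0, 0, 1]]]}}

```text
time_s: 12.75
position: [0.519, -0.0731, 0.1247]
tcp_rot: [[0.001, 1.0, 0.0], [1.0, -0.001, -0.0], [-0.0, 0.0, -1.0]]
force: [-1.3, -3.1, 4.4]
opening: 0.244
```

{"api": "send_rows", "payload": {"plan": [[[0, 0, -0.03, 0, 1], [0, 0, 0, 0, 1]]]}}

```text
time_s: 12.95
position: [0.519, -0.0731, 0.1238]
tcp_rot: [[0.0, 1.0, 0.0], [1.0, -0.0, -0.0], [-0.0, 0.0, -1.0]]
force: [-1.7, -2.5, 3.8]
opening: 0.245
```

{"api": "send_rows", "payload": {"plan": [[[0, 0, -0.02, 0, 1], [0, 0, 0, 0, 1]]]}}

```text
time_s: 13.15
position: [0.519, -0.0731, 0.1232]
tcp_rot: [[0.001, 1.0, 0.0], [1.0, -0.001, -0.0], [-0.0, 0.0, -1.0]]
force: [-1.7, -3.8, 4.5]
opening: 0.251
```

{"api": "send_rows", "payload": {"plan": [[[0, 0, -0.02, 0, 1], [0, 0, 0, 0, 1]]]}}

```text
time_s: 13.35
position: [0.519, -0.0731, 0.1226]
tcp_rot: [[0.001, 1.0, 0.0], [1.0, -0.001, -0.0], [-0.0, 0.0, -1.0]]
force: [-0.6, -2.8, 5.0]
opening: 0.243
```

{"api": "send_rows", "payload": {"plan": [[[0, 0, -0.02, 0, 1], [0, 0, 0, 0, 1]]]}}

```text
time_s: 13.55
position: [0.519, -0.0731, 0.1225]
tcp_rot: [[0.0, 1.0, 0.0], [1.0, -0.0, -0.0], [-0.0, 0.0, -1.0]]
force: [-2.6, -3.4, 7.7]
opening: 0.242
```

{"api": "send_rows", "payload": {"plan": [[[0, 0, -0.02, 0, 1], [0, 0, 0, 0, 1]]]}}

```text
time_s: 13.75
position: [0.519, -0.0731, 0.1224]
tcp_rot: [[0.0, 1.0, 0.001], [1.0, -0.0, -0.0], [-0.0, 0.001, -1.0]]
force: [-3.1, -3.1, 12.2]
opening: 0.247
```

z stalls at 0.1225, exactly the predicted home height, and the force rises to 12 N, so the collar is seated. Now release and retreat.

{"api": "send_rows", "payload": {"plan": [[[0, 0, 0.02, 0, 1], [0, 0, 0, 0, 0], [0, 0, 0, 0, 0], [0, 0, 0, 0, 0], [0, 0, 0, 0, 0], [0, 0, 0, 0, 0], [0, 0, 0.3, 0, 0], [0, 0, 0.6, 0, 0], [0, 0, 0.8, 0, 0], [0, 0, 0.8, 0, 0], [0, 0, 0.8, 0, 0], [0, 0, 0.8, 0, 0], [0, 0, 0, 0, 0], [0, 0, 0, 0, 0]]]}}

```text
time_s: 15.15
position: [0.5189, -0.0729, 0.2455]
tcp_rot: [[0.001, 1.0, 0.001], [1.0, -0.001, -0.0], [-0.0, 0.001, -1.0]]
force: [1.1, 0.0, -0.7]
opening: 0.499
```

```bash
python3 - <<'E'
from h import *
s,P,d=wrist("w6"); print(s["position"].round(4),s["force"].round(2),s["time_s"],s["opening"])
for n in ("core_pin","core_pin_grip"): print([(round(r["conf"],2),np.round(r["at"],4).tolist()) for r in mark_of("wrist",n)])
im=d["img"]
tcp=[.519-.0005,-.0731-.0017]
a=np.linspace(0,2*np.pi,73)
v=im.copy()
for h,r,cx in ((.095,.015,(0,255,0)),(.145,.011,(0,255,255))):
    q=proj(np.c_[tcp[0]+r*np.cos(a),tcp[1]+r*np.sin(a),0*a+h],d["mtx"],d["distortion"],P)
    cv2.polylines(v,[np.int32(q*16)],True,cx,1,cv2.LINE_AA,4)
c=np.hstack([cv2.resize(x[150:330,250:390],None,fx=2.8,fy=2.8,interpolation=2) for x in (im,v)])
c=np.clip(c.astype(float)*1.8,0,255).astype(np.uint8); cv2.imwrite("pics/w6c.png",c)
E
```

```text
[ 0.5189 -0.0729  0.2455] [ 1.13  0.04 -0.72] 15.15 0.4987477583592262
[(0.76, [0.5187, -0.0742, 0.0341])]
[(0.79, [0.5198, -0.0753, 0.1238]), (0.71, [0.5187, -0.0734, 0.0371])]
```

View pics/w6c.png

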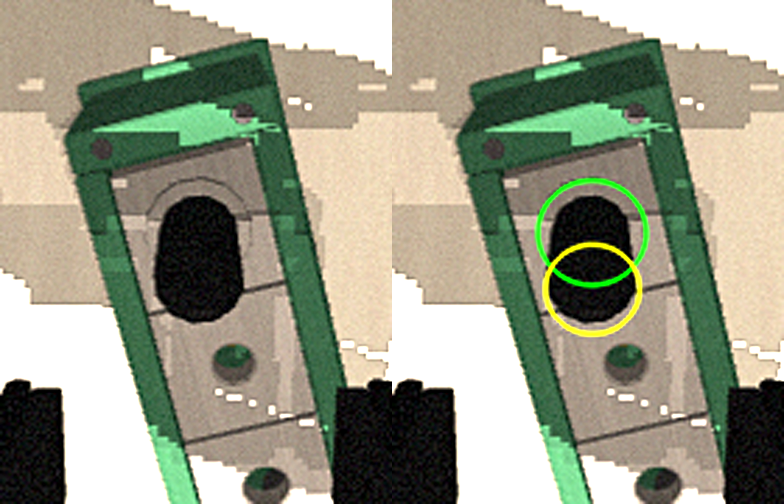

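The wrist crop shows the collar on plate 1, but the handle's top end falls about 4 px short of my overlay. I'll move the arm clear and check uprightness with the fixed cameras.

{"api": "send_rows", "payload": {"plan": [[[-0.1, 1, 0.3, 0, 0], [-0.1, 1, 0.3, 0, 0], [-0.1, 1, 0.3, 0, 0], [-0.1, 1, 0, 0, 0], [-0.1, 1, 0, 0, 0], [-0.1, 1, 0, 0, 0], [-0.1, 1, 0, 0, 0], [-0.2, 1, 0, 0, 0], [-0.3, 1, 0, 0, 0], [-0.3, 1, 0, 0, 0], [-0.3, 1, 0, 0, 0], [-0.3, 1, 0, 0, 0], [0, 0, 0, 0, 0], [0, 0, 0, 0, 0]]]}}

```text
time_s: 16.7
position: [0.4552, 0.2872, 0.2708]
tcp_rot: [[-0.001, 1.0, -0.002], [1.0, 0.001, -0.001], [-0.001, -0.002, -1.0]]
force: [0.2, -0.7, 0.5]
opening: 0.503
```

```bash
python3 - <<'E'
from h import *
a=np.linspace(0,2*np.pi,73); out=[]
for n,box in (("scene",(190,290,310,430)),("top",(230,300,285,400))):
    d=imaging.capture(n); cv2.imwrite(f"pics/{n}7.png",d["img"]); np.savez(f"pics/{n}7.npz",P=d["pose"],K=d["mtx"],D=np.array(d["distortion"]),img=d["img"])
    y0,y1,x0,x1=box; f=6
    c=cv2.resize(d["img"][y0:y1,x0:x1],None,fx=f,fy=f,interpolation=2); c=np.clip(c*1.5,0,255).astype(np.uint8)
    cx,cy=.5188,-.0752
    for h,r,col in ((.095,.015,(0,255,0)),(.145,.011,(0,255,255))):
        q=proj(np.c_[cx+r*np.cos(a),cy+r*np.sin(a),0*a+h],d["mtx"],d["distortion"],d["pose"])
        q=(q-[x0,y0]+.5)*f-.5
        cv2.polylines(c,[np.int32(q)],True,col,1)
    cv2.imwrite(f"pics/{n}7c.png",c[:600,:800])
E
```

```text
(no output)
```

View pics/scene7c.png

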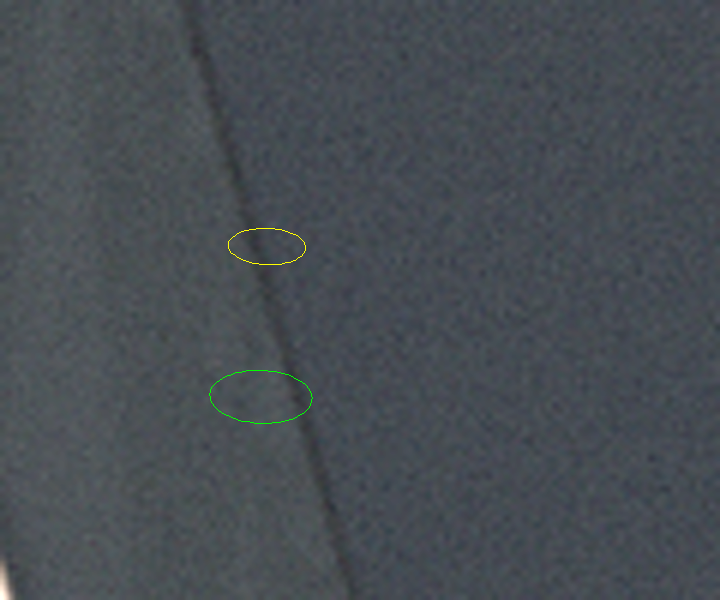

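View pics/top7c.png

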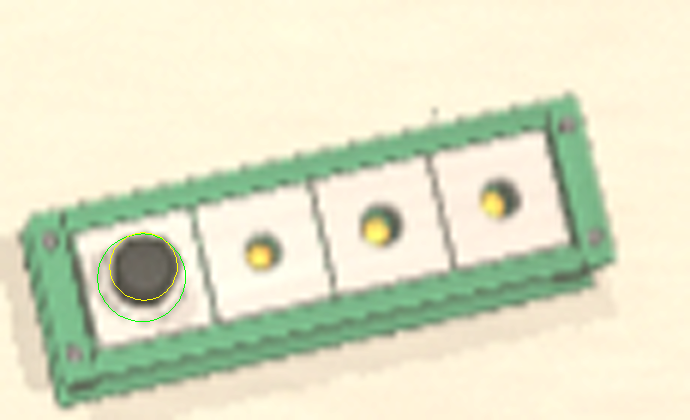

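View pics/scene7.png

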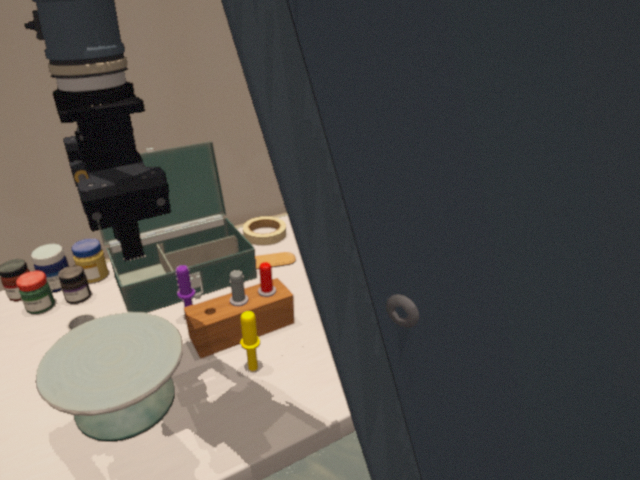

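The top view shows the handle top centred on the prediction for an upright pin, to about 1 px in 6x zoom. The arm still blocks the scene camera, so I'll retreat further for one side view.

{"api": "send_rows", "payload": {"plan": [[[-1, 1, 0, 0.7, 0], [-1, 1, 0, 0.7, 0], [-1, 1, 0, 0.7, 0], [-1, 1, 0, 0.7, 0], [-1, 1, 0, 0.7, 0], [-1, 1, 0, 0.7, 0], [-1, 1, 0, 0.7, 0], [-1, 1, 0, 0.7, 0], [-1, 1, 0, 0.7, 0], [-0.9, 1, 0, 0.7, 0], [0, 0, 0, 0, 0], [0, 0, 0, 0, 0]]]}}

```text
time_s: 18.0
position: [0.1594, 0.5866, 0.2714]
tcp_rot: [[-0.644, 0.765, 0.0], [0.765, 0.644, -0.001], [-0.001, -0.001, -1.0]]
force: [-0.3, 0.4, -0.3]
opening: 0.503
```

```bash
python3 - <<'E'
from h import *
a=np.linspace(0,2*np.pi,73)
d=imaging.capture("scene"); P,K,D=d["pose"],d["mtx"],d["distortion"]
x0,y0,f=310,190,6; c0=cv2.resize(d["img"][190:290,310:375],None,fx=f,fy=f,interpolation=2); c0=np.clip(c0*1.5,0,255).astype(np.uint8); c=c0.copy()
for h,r,col in ((.095,.015,(0,255,0)),(.145,.011,(0,255,255))):
    q=(proj(np.c_[.5188+r*np.cos(a),-.0752+r*np.sin(a),0*a+h],K,D,P)-[x0,y0]+.5)*f-.5
    cv2.polylines(c,[np.int32(q)],True,col,1)
cv2.imwrite("pics/s8c.png",np.hstack([c0,c])); cv2.imwrite("pics/s8.png",d["img"])
t=np.load("pics/top7.npz"); cv2.imwrite("pics/t7d.png",cv2.resize(t["img"][255:305,290:350],None,fx=10,fy=10,interpolation=2))
E
```

```text
(no output)
```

View pics/s8c.png

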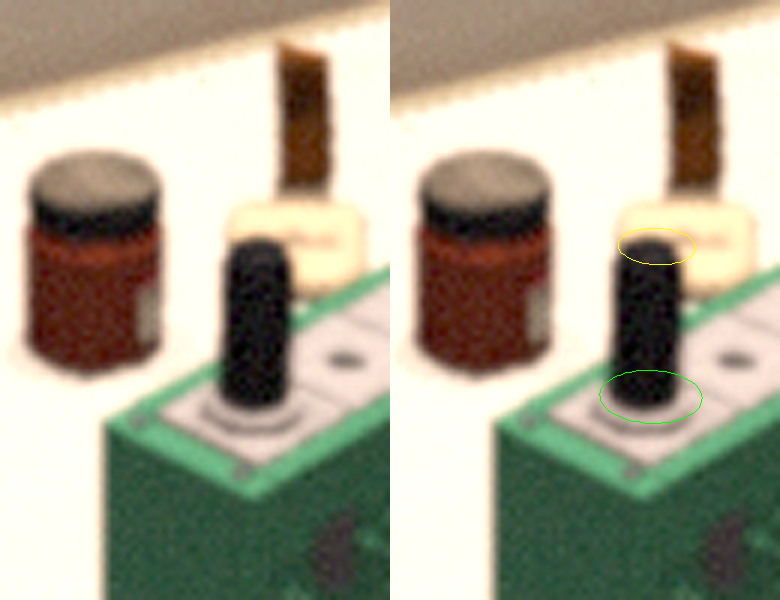

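View pics/t7d.png

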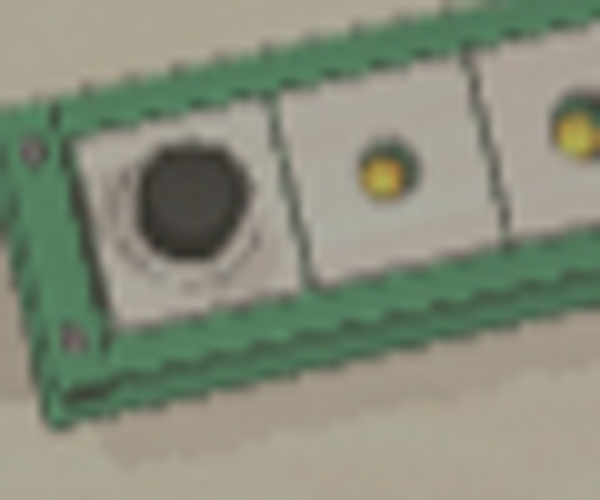

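View pics/s8.png

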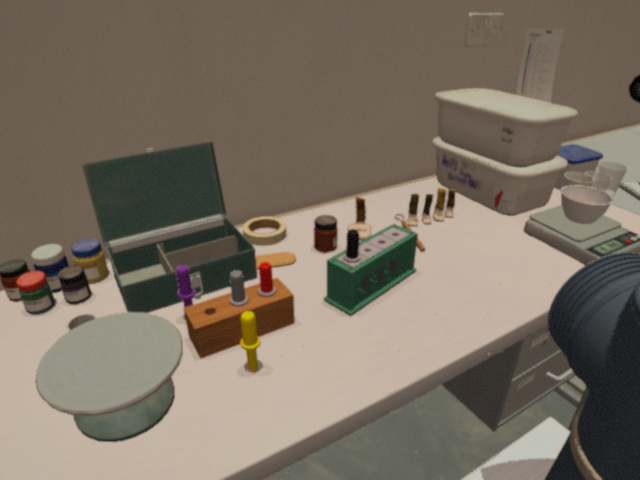

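In the scene view the pin stands upright in hole_1. The predicted and observed axes are parallel to about 0.01–0.02 rad, and the collar lies on the plate. The other pins and the bystanders look unmoved, and the arm is clear.

```bash
python3 -c "
from rig import bot
print(bot.read_state()['time_s']); print(bot.hand_in())"
```

```text
18.05
the job is handed in; nothing more can be done
None
```

The black-handled core pin is fully home and released in hole_1 (the +y end of the gauge). I handed the job in at about 18 s of robot time; no verdict is reported.

**What I did:** I drew the pin from the rack's +y socket. I tried hole_1 first because the camera pictures showed it as the widest, and lowered the pin in small steps. The shaft passed at once, so I did not try the other three holes. About 5 N showed when it met the follower. The collar seated at the expected height (TCP z 0.1225 m), and I stopped at 12 N on the wrist force reading.

**Last checks:**
- **Pin:** the top and scene views show it upright, about 0.02 rad tilt or less by eye, and centred within about 1 mm, with the collar on the plate.
- **Surroundings:** the red and grey pins and the other objects look unmoved, and the arm is well clear.
- **Disagreement:** in the wrist view after release, the handle top lay about 4 px short of my overlay. That would mean a few millimetres of lean, but neither fixed camera showed it. An overlay made before the grasp was about 2 px out too, so I put it down mainly to the wrist camera's calibration.
- **Scene offset:** the scene view sat a constant 1–2 mm off my prediction, within calibration.

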